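# Lock the punch guide and draw the punch

## Task

Take the punch by its oblong head, push it down with its guide sleeve into the base against the spring and turn it clockwise (seen from above) as far as it goes, so that the bayonet locks the sleeve under the rim. Then draw the punch straight up out of the locked sleeve, without tipping it, by 40 mm, until the dark line round its shank shows at the mouth of the sleeve, and finish holding it there in the gripper so that the shank can be oiled. Leave the hammer, the grey tape roll and the binder clip alone.

Things in the scene. Friction and masses are not known exactly. Their poses are not given: they have to be found in the camera images.
- guide_base: Fixed base of the punch guide: 124 mm square dark steel plate, 8 mm thick, carrying a grey round housing 84 mm across whose rim is 53 mm above the table. Origin: centre of the underside, on the table, on the bore's axis; z up. The sleeve's way down ends at a hard stop 10 mm below its start.
- base_rim (a point): Centre of the rim's top face, 53 mm above the table. Its 46 mm opening has two notches, at the base's +x and -x, for the sleeve's lugs; between them the rim is 7 mm thick. Lugs pushed down more than 7 mm pass under it and turn clockwise seen from above (negative about z) about 65 degrees (1.13 rad) to a hard stop; the other way is blocked.
- pad (a joint): Sprung pad in the base under the sleeve, m pushed down: 0 up, 0.010 fully down. It lifts with 7 N at the top, 9.5 N at the bottom; sleeve and punch weigh about 3.5 N, so about 6 N more pushes them home. Turned, the lugs are then pressed up against the underside of the rim (pad 0.007) and stay by friction; not turned, the sleeve springs back up.
- sleeve_mouth (a point): Centre of the top face of the guide sleeve: a loose plain aluminium cylinder 44 mm across, 90 mm long, standing in the base, with a square through bore 17.2 mm wide. z up along the bore, x towards its lugs and the two ribs on its sides; sleeve x lies along base x within 0.05 rad at the start. Mouth 116 mm above the table at the start, 109 mm when locked.
- sleeve_lugs (a point): On the sleeve's axis, midway between its two lugs and at their mid-height, 66.5 mm below the mouth. The lugs are 12 mm wide and 7 mm tall, reach to 31 mm from the axis along the sleeve's +x and -x, and sit in the rim's notches at the start.
- punch_head (a point): Centre of the oblong head of the loose steel punch: 26 mm along its x, 44 mm along its y, 30 mm tall; grasp it across the 26 mm. z up, x along sleeve x. Below it a round neck, 25 mm across and 22 mm tall, rests on the sleeve's mouth (head centre then 37 mm above the mouth), so pushing the head down pushes the sleeve. Punch 0.14 kg, sleeve 0.22 kg.
- punch_line (a point): Centre of the dark line round the punch's square shank, 40 mm below the neck's lower face and 77 mm below the head's centre; hidden in the bore at the start. The shank is 16 mm wide and 88 mm long and fits the square bore snugly, so punch and sleeve turn together. Let go, the punch drops back.
- hammer: Hammer with a wooden, red-ended handle, 308 mm long, lying on the table; a bystander.
- tape_roll: Roll of grey cloth tape, 80 mm across and 24 mm tall, lying flat; a bystander. Origin: centre of its underside.
- black_clip: Black binder clip, about 50 mm; a bystander. Origin: centre of its underside.

How it is judged:
By the outcome, as a careful person would: the job done as asked, in the order asked, and still so for the second after the job is handed in, while the arm keeps its last pose, push and grip.
It also fails if it takes over 35 s, if anything falls off the work surface, if the arm or the gripper's body presses on something with over 40 N, if the wrist force passes 120 N, or if a joint passes its speed limit or range.

## Robot

A 6-joint arm with a two-finger parallel gripper is mounted at the origin on the work surface; the furniture and walls round the work are solid. World frame = base frame: x ahead of the robot, y to its left, z up, the work surface at z = 0. Lengths are in mm, angles in rad, forces in N, time in s.
With the tool pointing down it reaches from about 400 to 925 mm from the base axis. Payload 12.5 kg.
Tool frame: the origin (TCP) lies at the very end of the fingers, on their centre line; the grasp point (between the pads) lies 19 mm behind it; z points along the fingers, y is the line along which they close (so a half turn about z gives the same grasp; the last joint's range is limited). The gripper opens to 95 mm and grips with 3 to 60 N. Pads are 20 mm wide; open, the fingers measure 119 mm over their backs; the gripper's body (75 mm by 180 mm) begins 59 mm behind the grasp point.
Start: joints at [1.151, 0.491, 1.559, -0, 1.092, -0.106], TCP at [192.905, 594.503, 214.661] pointing down, gripper open.
Joint ranges: [-3.1, 3.1], [-0.84, 2.19], [0.05, 2.79], [-1.13, 4.28], [0.06, 2.93], [-2.69, 2.69]. Speed limits (rad/s): [2.22, 2.22, 2.79, 3.14, 3.14, 3.14].

## Interface

Orientations are given as [roll, pitch, yaw] about the fixed x, y, z axes, in that order (R = Rz(yaw) Ry(pitch) Rx(roll)).
In Python, from cell import state, imaging, env, spot_in, mark_of gives the robot as it stands. The module is installed in compiled form; this text tells all that it offers.
- The arm moves only by the tool step_arm, never from a script. Its argument "increments" is a list of rows, each an object with "slide": the shift along the tool's x, y, z in m, a list of three; "roll": the turn about the tool's z in rad. A call has 1 to 5 rows; each row is the pose to reach, as a shift and turn from the pose commanded when the call began, along the tool's axes at that moment; what a row does not reach only later rows make up. A row lasts 1/8 s, in which the tool goes at most 62.5 mm and 10.7 degrees, less where a joint would pass 70% of its speed; a pose out of reach is approached as far as the arm can. A call with a gripper value outside its range is refused whole. "fingers" is the opening, from 0 (shut) to 1 (fully open), set as the call begins (left out, the last holds). The fingers move at their own pace and stop on an object; the grip force is fixed at half the most. Time passes only in rows, so rows that repeat a pose let the fingers close. It gives the time, the measured TCP pose, the force, the opening and the grip force at its end, in the units of the state.
- state(): the state, without advancing time (a new reading comes with each control period).
- imaging.read_camera(name): name is "scene" or "top" or "wrist"; returns a dict with "color" (400x640x3 uint8, red, green, blue), "z_map" (400x640 float32, mm along the optical axis (not along the pixel's ray), 0 where there is no reading), "intrinsics" (3x3 intrinsics, pixels), "camera_from_world" (4x4, takes a point from world to camera coordinates). Camera axes: x right, y up, looking along -z (the intrinsics and any distortion apply to the point x, -y, -z); pixel columns grow to the right and rows downward; lengths in mm; the calibration is good to about 2 mm. A picture is of the moment at which its call begins.
- env.job_done(): hands the job in; it is judged then, once.
Trained networks look in the newest picture that a camera, given by its name, has taken for a name from the list of things; names that differ only in an ending like _2 or _b are one class to them, and where a whole thing is asked for, a point or a joint stands for the part that bears it (a point fixed in the world has none). Each returns a list of dicts, best first, with "confidence" (0 to 1); they miss things now and then, are a little off and sometimes report something else, mostly with a low value. They report only what shows in the picture. A call takes as long as a camera call.
- spot_in(camera, target): "bbox" ([left, top, right, bottom] in pixels, round what is visible of it).
- mark_of(camera, target): "uv" ([column, row] in pixels: a listed point, or the origin of a listed thing).
The state is a dict: "t": time; "joints": joint angles; "qvel": joint speeds; "tau": joint torques, N m; "eef_pos": TCP position; "tcp_rot": TCP orientation; "ft_force": force on the tool from outside, world axes, zero at the start; "moment": the same for the moment, N m; "opening": opening from 0.0 (shut) to 1.0 (fully open); "grip_force": force on a finger pad.
Only numpy, scipy, OpenCV 4.12 (cv2) and the standard library are available. Lean on these libraries where they do the work, as an engineer would, in place of code of your own. Each camera call takes 0.05 s, during which the arm holds its last target. There are 200 camera calls.

## Working session

There is one attempt and no reset: what is moved stays moved. The work goes in short steps, Python scripts to look and compute and a tool call to move; the robot and the scene stay as the last step left them, time stands still between calls to the robot, and variables do not carry over. Pictures are saved under pics/ and viewed, at most 10 in all, crops included, and the job is handed in when it is done.

Besides the shell and the picture viewer there is one more tool, called as a command line: name --argument value ..., lists and objects as JSON in quotes. step_arm: Moves the arm, as the interface text tells. Its arguments: {"type":"object","properties":{"increments":{"type":"array"},"fingers":{"type":"number"}},"required":["increments"]}

```bash
mkdir -p pics; cat > h.py <<'E'
import numpy as np, cv2
from cell import state, imaging, env, spot_in, mark_of
def pt(c,u,v,z=None,depth=None):
    """pixel -> world, on plane z (mm) or at depth"""
    K=c["intrinsics"];T=np.linalg.inv(c["camera_from_world"])
    d=np.array([(u-K[0,2])/K[0,0],-(v-K[1,2])/K[1,1],-1.])
    if depth is None:
        o=T[:3,3];w=T[:3,:3]@d; return o+w*(z-o[2])/w[2]
    return (T@np.r_[d*depth,1])[:3]
E
python3 - <<'E'
from h import *
s=state();print({k:np.round(v,3).tolist() for k,v in s.items()})
ims=[]
for n in ["top","scene"]:
    c=imaging.read_camera(n);ims.append(c["color"])
    np.savez(n,**c)
    print(n,np.round(np.linalg.inv(c["camera_from_world"])[:3,3]))
    for t,z in [("punch_head",153),("sleeve_mouth",116),("guide_base",0),("base_rim",53),("hammer",10),("tape_roll",0),("black_clip",0)]:
        for m in mark_of(n,t)[:2]:
            u,v=m["uv"];print(t,round(m["confidence"],2),np.round([u,v]),np.round(pt(c,u,v,z),1), end=' ')
        for m in spot_in(n,t)[:1]: print(np.round(m["bbox"]),round(m["confidence"],2),end='')
        print()
im=np.vstack(ims)[:,:,::-1]
cv2.imwrite("pics/a.png",cv2.resize(im,(480,600)))
cv2.imwrite("pics/top.png",ims[0][:,:,::-1])
cv2.imwrite("pics/scene.png",ims[1][:,:,::-1])
E
```

```text
{'t': 0.0, 'joints': [1.151, 0.492, 1.559, 0.0, 1.092, -0.106], 'qvel': [0.0, -0.001, 0.001, 0.001, 0.001, 0.0], 'tau': [-0.003, -61.264, -25.819, 0.069, 0.048, -0.0], 'eef_pos': [192.787, 594.262, 214.071], 'tcp_rot': [-3.141, -0.0, 2.828], 'ft_force': [-0.042, 0.241, 0.125], 'moment': [0.043, 0.039, 0.066], 'grip_force': 0.0, 'opening': 1.0}
top [ 381.   92. 1065.]
punch_head 0.67 [336. 191.] [535.6  35.8 153. ] punch_head 0.54 [198. 195.] [524.1 365.6 153. ] [330. 182. 349. 196.] 0.79
sleeve_mouth 0.62 [341. 193.] [537.1  21.4 116. ] [169. 138. 210. 246.] 0.48
guide_base 0.63 [334. 197.] [543.8  31.9   0. ] [311. 172. 366. 224.] 0.76
base_rim 0.61 [334. 197.] [536.5  35.   53. ] [308. 177. 362. 227.] 0.82
hammer 0.88 [198. 195.] [545.4 409.8  10. ] hammer 0.33 [430. 158.] [ 657.5 -241.6   10. ] [329. 196. 342. 206.] 0.74
tape_roll 0.92 [236. 264.] [355.9 299.6   0. ] [215. 248. 249. 282.] 0.64
black_clip 0.77 [427. 156.] [ 664.5 -237.1    0. ] [419. 143. 437. 165.] 0.54
scene [-182. -536. 1151.]
punch_head 0.82 [341. 187.] [533.9  32.2 153. ] [334. 179. 350. 198.] 0.56
sleeve_mouth 0.83 [343. 195.] [541.2  30.  116. ] [336. 197. 351. 218.] 0.52
guide_base 0.77 [340. 224.] [529.8  26.3   0. ] [316. 202. 366. 246.] 0.82
base_rim 0.6 [346. 214.] [534.8  11.3  53. ] [313. 203. 371. 246.] 0.86
hammer 0.73 [254. 162.] [533.1 403.7  10. ] [212. 132. 294. 188.] 0.92
tape_roll 0.76 [230. 211.] [347.3 311.1   0. ] [216. 196. 245. 222.] 0.64
black_clip 0.18 [228. 209.] [348. 322.   0.] [429. 228. 447. 254.] 0.5
```

```bash
python3 - <<'E'
from h import *
t=cv2.imread("pics/top.png");s=cv2.imread("pics/scene.png")
a=cv2.resize(t[155:240,280:394],(400,298),interpolation=cv2.INTER_CUBIC)
b=cv2.resize(s[165:250,283:397],(400,298),interpolation=cv2.INTER_CUBIC)
im=np.vstack([np.hstack([cv2.resize(t,(400,250)),cv2.resize(s,(400,250))]),np.hstack([a,b])])
cv2.imwrite("pics/b.png",im)
c=np.load("top.npz");Z=c["z_map"]
# points on the head top by height
v,u=np.mgrid[160:235,290:385]
P=np.array([pt(c,x,y,depth=Z[y,x]) if Z[y,x]>0 else [0,0,0] for x,y in zip(u.ravel(),v.ravel())])
for lo,hi in [(160,176),(46,60),(4,14)]:
    m=(P[:,2]>lo)&(P[:,2]<hi)
    r=cv2.minAreaRect(P[m][:,:2].astype(np.float32));print(lo,m.sum(),np.median(P[m][:,2]),r,P[m][:,:2].mean(0))
E
```

```text
160 203 167.76626592315586 ((537.6550903320312, 24.671628952026367), (43.6768684387207, 26.307254791259766), 74.04476165771484) [537.16615259  25.10940581]
46 407 53.10665030315283 ((537.2911376953125, 25.050487518310547), (83.4061050415039, 80.4179458618164), 44.56016540527344) [529.89429561  28.35684745]
4 1407 8.064896004575758 ((544.5308227539062, 22.458641052246094), (210.2282257080078, 259.119384765625), 0.7805661559104919) [530.14000055  12.25298854]
```

View pics/b.png

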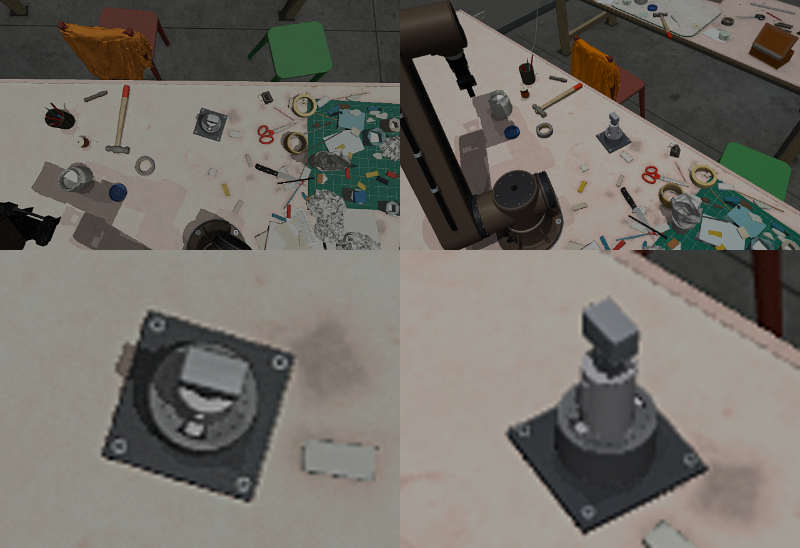

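The top view shows the base plate at about (210,122) in the half-size panel, i.e. pixel (336,195) at full size. The punch head is over it, tilted about 16°. Depth puts the head top at z = 168 (expected 168), its size at 43.7 × 26.3, and its centre near (537.5, 24.8). The housing centre agrees at (537.3, 25.0). I'm moving above it now and turning the tool y onto punch x.

step_arm --increments '[{"slide": [0,0,-0.06],"roll": 0.0},{"slide": [-0.06,-0.05,-0.1],"roll": 0.18},{"slide": [-0.11,-0.095,-0.1],"roll": 0.36},{"slide": [-0.155,-0.135,-0.1],"roll": 0.54},{"slide": [-0.2,-0.173,-0.1],"roll": 0.72}]'

```text
t: 2.12
eef_pos: [319.0, 385.2, 314.8]
tcp_rot: [3.141, -0.0, 2.102]
ft_force: [0.8, 0.8, 0.5]
opening: 1.005
grip_force: 0.0
```

```bash
cat >> h.py <<'E'
def to(x,y,z,yaw):
    """slide (m) and roll from the measured pose to a world target"""
    from scipy.spatial.transform import Rotation as R
    s=state();M=R.from_euler("xyz",s["tcp_rot"]).as_matrix()
    r=(s["tcp_rot"][2]-yaw+np.pi)%(2*np.pi)-np.pi
    print("t",round(s["t"],2),"pos",np.round(s["eef_pos"],1),"rot",np.round(s["tcp_rot"],3),"F",np.round(s["ft_force"],1),"M",np.round(s["moment"],2),"op",round(s["opening"],3),"grip",s["grip_force"],"q6",round(s["joints"][5],3))
    print("slide",np.round(M.T@(np.array([x,y,z])-s["eef_pos"])/1000,4),"roll",round(r,3))
E
python3 -c "
from h import *
to(537.5,24.8,314,1.292)"
```

```text
t 2.12 pos [319.  385.2 314.8] rot [ 3.141 -0.     2.102] F [0.8 0.8 0.5] M [-0.05 -0.03  0.01] op 1.005 grip 0.0 q6 0.216
slide [-0.4214  0.0057  0.0007] roll 0.81
```

step_arm --increments '[{"slide": [-0.06,0.001,0],"roll": 0.16},{"slide": [-0.12,0.002,0],"roll": 0.32},{"slide": [-0.18,0.002,0],"roll": 0.48},{"slide": [-0.24,0.003,0],"roll": 0.64},{"slide": [-0.3,0.004,0],"roll": 0.81}]'

```text
t: 2.75
eef_pos: [476.0, 129.3, 314.7]
tcp_rot: [3.141, -0.0, 1.292]
ft_force: [1.2, 0.9, 0.5]
opening: 1.001
grip_force: 0.0
```

```bash
python3 -c "
from h import *
to(537.5,24.8,314,1.292)"
```

```text
t 2.75 pos [476.  129.3 314.7] rot [ 3.141 -0.     1.292] F [1.2 0.9 0.5] M [-0.05  0.    0.03] op 1.001 grip 0.0 q6 0.41
slide [-0.0836  0.0879  0.0007] roll 0.0
```

step_arm --increments '[{"slide": [-0.042,0.044,0]},{"slide": [-0.0836,0.0879,0.0]},{"slide": [-0.0836,0.0879,0.0]},{"slide": [-0.0836,0.0879,0.0]}]'

```text
invalid input at $.increments[0]: expected keys slide, roll
```

```bash
python3 - <<'E'
from h import *
to(537.5,24.8,314,1.292)
c=imaging.read_camera("wrist");np.savez("w",**c);cv2.imwrite("pics/w.png",c["color"][:,:,::-1])
Ti=np.linalg.inv(c["camera_from_world"]);print(np.round(Ti,2))
for n,z in [("punch_head",153),("base_rim",53),("guide_base",0)]:
    for m in mark_of("wrist",n)[:1]: print(n,m,np.round(pt(c,*m["uv"],z),1))
Z=c["z_map"];v,u=np.mgrid[0:400:2,0:640:2]
P=np.array([pt(c,x,y,depth=Z[y,x]) if Z[y,x]>0 else [0,0,0] for x,y in zip(u.ravel(),v.ravel())])
near=np.hypot(P[:,0]-537.5,P[:,1]-25)<60
for lo,hi in [(163,173),(48,58)]:
    m=near&(P[:,2]>lo)&(P[:,2]<hi)
    if m.sum()>5:print(lo,m.sum(),np.median(P[m][:,2]),cv2.minAreaRect(P[m][:,:2].astype(np.float32)))
E
```

```text
t 2.75 pos [476.  129.3 314.7] rot [ 3.141 -0.     1.292] F [1.2 0.9 0.5] M [-0.05  0.    0.03] op 1.001 grip 0.0 q6 0.41
slide [-0.0836  0.0879  0.0007] roll 0.0
[[ 9.6000e-01  2.7000e-01  7.0000e-02  4.9410e+02]
 [-2.8000e-01  9.3000e-01  2.4000e-01  1.9803e+02]
 [ 0.0000e+00 -2.5000e-01  9.7000e-01  4.8471e+02]
 [ 0.0000e+00  0.0000e+00  0.0000e+00  1.0000e+00]]
punch_head {'uv': [400.1, 257.8], 'confidence': 0.69} [535.6  23.8 153. ]
base_rim {'uv': [384.8, 226.5], 'confidence': 0.59} [537.4  25.7  53. ]
guide_base {'uv': [375.5, 216.7], 'confidence': 0.61} [532.1  25.1   0. ]
163 98 167.56418832373532 ((533.9962158203125, 36.99777603149414), (26.55366325378418, 20.04973030090332), 75.93707275390625)
48 313 52.618667417040285 ((532.135498046875, 34.84121322631836), (83.15868377685547, 69.26773834228516), 16.817110061645508)
```

View pics/w.png

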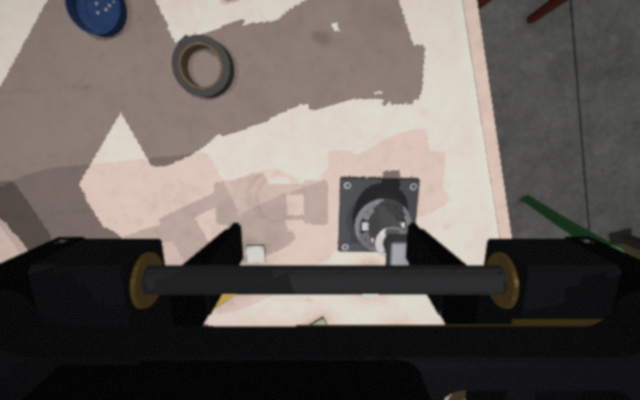

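The move was refused because each row needs the roll key. The wrist picture shows the base plate at about (380,213), square to the gripper, with the head at (397,248) partly hidden by the gripper bar. I'll go 60 mm past it along -tool x so the camera sees the head freely.

step_arm --increments '[{"slide": [-0.048,0.03,0],"roll": 0},{"slide": [-0.096,0.06,0.0],"roll": 0},{"slide": [-0.1436,0.0879,0.0],"roll": 0},{"slide": [-0.1436,0.0879,0.0],"roll": 0},{"slide": [-0.1436,0.0879,0.0],"roll": 0}]'

```text
t: 3.58
eef_pos: [520.8, -29.6, 314.4]
tcp_rot: [-3.141, -0.0, 1.299]
ft_force: [-0.7, 1.3, 0.9]
opening: 1.0
grip_force: 0.0
```

```bash
python3 - <<'E'
from h import *
c=imaging.read_camera("wrist");np.savez("w",**c)
for n,z in [("punch_head",153),("base_rim",53),("guide_base",0)]:
    for m in mark_of("wrist",n)[:1]: print(n,m,np.round(pt(c,*m["uv"],z),1))
Z=c["z_map"];v,u=np.mgrid[0:400,0:640]
P=np.array([pt(c,x,y,depth=Z[y,x]) if Z[y,x]>0 else [0,0,0] for x,y in zip(u.ravel(),v.ravel())])
near=np.hypot(P[:,0]-537.5,P[:,1]-25)<60
for lo,hi in [(163,173),(48,58)]:
    m=near&(P[:,2]>lo)&(P[:,2]<hi)
    if m.sum()>5:print(lo,m.sum(),np.median(P[m][:,2]),cv2.minAreaRect(P[m][:,:2].astype(np.float32)))
to(537.5,24.8,134,1.292)
cv2.imwrite("pics/w2.png",c["color"][:,:,::-1])
E
```

```text
punch_head {'uv': [322.8, 132.3], 'confidence': 0.85} [533.6  25.3 153. ]
163 1155 167.6913238800759 ((534.3082275390625, 27.532699584960938), (43.24415969848633, 25.700986862182617), 73.75122833251953)
48 1576 52.79649391216705 ((534.4586791992188, 28.211605072021484), (82.75664520263672, 82.89860534667969), 65.09076690673828)
t 3.77 pos [521.  -29.4 314.6] rot [ 3.141 -0.     1.3  ] F [-0.1  0.3  0.3] M [-0.11  0.09 -0.02] op 0.999 grip 0.0 q6 0.088
slide [0.0566 0.0014 0.1806] roll 0.008
```

View pics/w2.png

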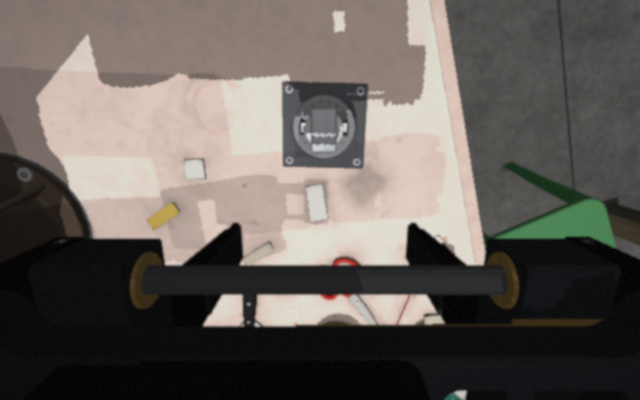

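The wrist picture shows the base plate spanning (283–367, 82–168) and the head at (325,122), almost on the gripper's centre line. The wrist and top cameras differ by about 4 mm, so I'll settle that with the scene camera and the projection of the TCP.

```bash
python3 - <<'E'
from h import *
c=np.load("w.npz");K=c["intrinsics"];W=c["camera_from_world"];s=state()
from scipy.spatial.transform import Rotation as R
M=R.from_euler("xyz",s["tcp_rot"]).as_matrix()
for off in [(0,0,0),(0,47.5,0),(0,-47.5,0)]:
    p=(W@np.r_[s["eef_pos"]+M@np.array(off),1])[:3];print(off,K[0,0]*p[0]/-p[2]+K[0,2],K[1,1]*-p[1]/-p[2]+K[1,2])
g=c["color"].astype(int).sum(2)
for r in (228,232,236,240): print(r,g[r,225:255].tolist(),g[r,395:425].tolist())
c=np.load("scene.npz");Z=c["z_map"];v,u=np.mgrid[160:260,290:400]
P=np.array([pt(c,x,y,depth=Z[y,x]) for x,y in zip(u.ravel(),v.ravel())])
near=np.hypot(P[:,0]-537.5,P[:,1]-25)<50
for lo,hi in [(163,173),(48,58)]:
    m=near&(P[:,2]>lo)&(P[:,2]<hi)
    print(lo,m.sum(),np.median(P[m][:,2]),cv2.minAreaRect(P[m][:,:2].astype(np.float32)))
E
```

```text
(0, 0, 0) 326.3651289501913 243.5504985619115
(0, 47.5, 0) 408.1401346997223 243.45152350781038
(0, -47.5, 0) 244.59777658732415 243.6494643528601
228 [506, 449, 387, 303, 203, 113, 33, 20, 22, 25, 31, 20, 45, 35, 72, 205, 358, 464, 514, 525, 523, 524, 519, 522, 525, 522, 525, 521, 518, 522] [651, 652, 651, 650, 650, 650, 649, 649, 651, 651, 631, 555, 415, 227, 87, 39, 29, 27, 19, 35, 20, 24, 58, 148, 259, 364, 438, 485, 528, 572]
232 [31, 14, 32, 8, 26, 21, 13, 12, 29, 31, 21, 25, 34, 27, 47, 140, 290, 421, 499, 530, 530, 533, 529, 523, 521, 522, 519, 521, 516, 518] [650, 650, 651, 651, 650, 650, 651, 650, 649, 647, 618, 515, 345, 169, 68, 26, 34, 32, 33, 27, 26, 28, 14, 21, 12, 25, 10, 24, 24, 64]
236 [18, 5, 8, 18, 20, 20, 30, 29, 44, 24, 31, 33, 37, 35, 37, 109, 250, 398, 497, 541, 562, 577, 578, 577, 571, 567, 561, 559, 559, 556] [651, 652, 652, 650, 650, 651, 653, 651, 653, 647, 607, 484, 292, 127, 37, 34, 35, 36, 25, 28, 33, 27, 42, 31, 29, 21, 18, 14, 18, 21]
240 [15, 28, 36, 29, 26, 30, 35, 29, 23, 34, 28, 25, 30, 28, 33, 91, 229, 381, 487, 529, 550, 564, 566, 563, 555, 547, 539, 539, 541, 541] [648, 648, 650, 649, 647, 648, 646, 648, 648, 643, 599, 467, 276, 97, 39, 38, 36, 35, 23, 32, 33, 27, 32, 29, 39, 29, 34, 26, 20, 32]
163 121 168.63902107316278 ((532.7119140625, 25.98124885559082), (47.02163314819336, 27.434452056884766), 78.66920471191406)
48 303 53.80324447495718 ((530.5101928710938, 23.03618621826172), (78.6241455078125, 81.68238830566406), 35.13938522338867)
```

step_arm --increments '[{"slide": [0.03,0,0.03],"roll": 0},{"slide": [0.0572,-0.001,0.06],"roll": 0.008},{"slide": [0.0572,-0.001,0.11],"roll": 0.008},{"slide": [0.0572,-0.001,0.125],"roll": 0.008},{"slide": [0.0572,-0.001,0.125],"roll": 0.008}]'

```text
t: 4.4
eef_pos: [535.7, 24.8, 189.5]
tcp_rot: [-3.141, 0.0, 1.29]
ft_force: [-0.1, 0.0, 0.4]
opening: 1.004
grip_force: 0.0
```

```bash
python3 - <<'E'
from h import *
to(536,26.2,134,1.292)
c=imaging.read_camera("wrist");np.savez("w3",**c)
cv2.imwrite("pics/w3.png",c["color"][:,:,::-1])
E
```

```text
t 4.4 pos [535.7  24.8 189.5] rot [-3.141  0.     1.29 ] F [-0.1  0.   0.4] M [-0.11  0.02 -0.04] op 1.004 grip 0.0 q6 0.203
slide [ 0.0015 -0.      0.0555] roll -0.002
```

View pics/w3.png

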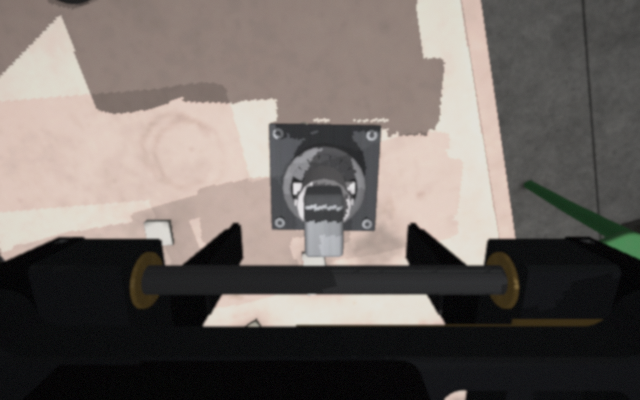

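The head's top is at columns 304–343, centre 323.5, midway between the finger tips at about 324. I'll check tool x from this depth map.

```bash
python3 - <<'E'
from h import *
from scipy.spatial.transform import Rotation as R
c=np.load("w3.npz");Z=c["z_map"];s=state();M=R.from_euler("xyz",s["tcp_rot"]).as_matrix()
v,u=np.mgrid[100:300,250:400];v=v.ravel();u=u.ravel()
P=np.array([pt(c,x,y,depth=Z[y,x]) for x,y in zip(u,v)])
T=(P-s["eef_pos"])@M
near=(np.hypot(T[:,0],T[:,1])<60)
for lo,hi in [(163,173),(48,58)]:
    m=near&(P[:,2]>lo)&(P[:,2]<hi)
    print(np.median(P[m][:,2]),"rows",v[m].min(),v[m].max(),"tool x",T[m,0].min(),T[m,0].max(),"tool y",T[m,1].min(),T[m,1].max(),cv2.minAreaRect(T[m][:,:2].astype(np.float32)))
E
```

```text
167.66371904700532 rows 192 256 tool x -18.89754744285002 24.853519478948446 tool y -15.561764980945915 10.250817377662267 ((2.9543914794921875, -2.749429702758789), (25.539884567260742, 43.762107849121094), 89.22058868408203)
52.76604949666074 rows 146 221 tool x -32.38858874893149 44.2599325400764 tool y -44.375496469741364 38.405989725107446 ((5.961124420166016, -3.0057334899902344), (82.77574157714844, 76.56673431396484), 89.82447052001953)
```

step_arm --increments '[{"slide": [0.0013,0,0.02],"roll": 0},{"slide": [0.0013,0,0.04],"roll": 0},{"slide": [0.0013,0,0.0555],"roll": 0},{"slide": [0.0013,0,0.0555],"roll": 0}]'

```text
t: 4.95
eef_pos: [536.1, 25.7, 134.0]
tcp_rot: [-3.141, -0.0, 1.29]
ft_force: [0.1, -0.2, -0.1]
opening: 1.001
grip_force: 0.0
```

step_arm --increments '[{"slide": [0,0,0],"roll": 0},{"slide": [0,0,0],"roll": 0},{"slide": [0,0,0],"roll": 0},{"slide": [0,0,0],"roll": 0}]' --fingers 0.33

```text
t: 5.45
eef_pos: [536.1, 25.8, 134.1]
tcp_rot: [3.141, -0.0, 1.29]
ft_force: [-0.1, 0.7, -0.1]
opening: 0.638
grip_force: 0.0
```

```bash
python3 - <<'E'
from h import *
to(536,26.2,134,1.292)
E
```

```text
t 5.45 pos [536.1  25.8 134.1] rot [ 3.141 -0.     1.29 ] F [-0.1  0.7 -0.1] M [-0.09  0.03  0.03] op 0.638 grip 0.0 q6 0.206
slide [ 0.0004 -0.0002  0.0001] roll -0.002
```

step_arm --increments '[{"slide": [0,0,0],"roll": 0},{"slide": [0,0,0],"roll": 0},{"slide": [0,0,0],"roll": 0},{"slide": [0,0,0],"roll": 0}]' --fingers 0.33

```text
t: 5.95
eef_pos: [536.0, 25.8, 133.8]
tcp_rot: [-3.142, -0.0, 1.29]
ft_force: [-0.5, 0.2, 0.1]
opening: 0.333
grip_force: 0.0
```

step_arm --increments '[{"slide": [0,0,0],"roll": 0},{"slide": [0,0,0],"roll": 0},{"slide": [0,0,0],"roll": 0}]' --fingers 0.0

```text
t: 6.32
eef_pos: [535.9, 25.8, 133.8]
tcp_rot: [-3.141, -0.0, 1.29]
ft_force: [0.3, -0.0, 0.1]
opening: 0.273
grip_force: 29.9
```

```bash
python3 - <<'E'
from h import *
from scipy.spatial.transform import Rotation as R
to(536,26.2,134,1.292);s=state()
print(R.from_euler("xyz",s["tcp_rot"]).as_matrix().T@s["ft_force"])
E
```

```text
t 6.33 pos [535.9  25.8 133.8] rot [-3.141 -0.     1.29 ] F [ 0.3 -0.   0.1] M [-0.04  0.24  0.02] op 0.273 grip 29.93367165327072 q6 0.206
slide [ 0.0004 -0.     -0.0002] roll -0.002
[ 0.04715022  0.27996721 -0.13837435]
```

Gripped: the opening is 26 mm and there is no lateral load. I'll press down 9 mm.

step_arm --increments '[{"slide": [0,0,0.003],"roll": 0},{"slide": [0,0,0.006],"roll": 0},{"slide": [0,0,0.009],"roll": 0},{"slide": [0,0,0.009],"roll": 0},{"slide": [0,0,0.009],"roll": 0}]'

```text
t: 6.95
eef_pos: [536.0, 25.8, 124.9]
tcp_rot: [3.141, -0.0, 1.29]
ft_force: [-1.7, 0.3, 4.8]
opening: 0.271
grip_force: 29.9
```

```bash
python3 - <<'E'
from h import *
to(536,26.2,124.5,1.292)
E
```

```text
t 6.95 pos [536.   25.8 124.9] rot [ 3.141 -0.     1.29 ] F [-1.7  0.3  4.8] M [0.02 0.48 0.01] op 0.271 grip 29.935084283351898 q6 0.206
slide [ 0.0004 -0.0002  0.0004] roll -0.002
```

step_arm --increments '[{"slide": [0,0,0],"roll": 0.1},{"slide": [0,0,0],"roll": 0.2},{"slide": [0,0,0],"roll": 0.3},{"slide": [0,0,0],"roll": 0.4},{"slide": [0,0,0],"roll": 0.5}]'

```text
t: 7.58
eef_pos: [536.4, 25.7, 125.1]
tcp_rot: [3.141, -0.001, 0.787]
ft_force: [0.2, -0.5, 4.9]
opening: 0.27
grip_force: 29.9
```

```bash
python3 - <<'E'
from h import *
to(536,26.2,124.5,0.16)
E
```

```text
t 7.58 pos [536.4  25.7 125.1] rot [ 3.141e+00 -1.000e-03  7.870e-01] F [ 0.2 -0.5  4.9] M [-0.19  0.17  0.05] op 0.27 grip 29.936945736408234 q6 0.709
slide [ 0.0001 -0.0007  0.0006] roll 0.627
```

step_arm --increments '[{"slide": [0,0,0],"roll": 0.12},{"slide": [0,0,0],"roll": 0.24},{"slide": [0,0,0],"roll": 0.36},{"slide": [0,0,0],"roll": 0.48},{"slide": [0,0,0],"roll": 0.57}]'

```text
t: 8.2
eef_pos: [536.4, 25.7, 125.1]
tcp_rot: [3.141, -0.001, 0.217]
ft_force: [0.1, -0.3, 4.9]
opening: 0.271
grip_force: 29.9
```

```bash
python3 - <<'E'
from h import *
to(536,26.2,124.5,0.16)
E
```

```text
t 8.2 pos [536.4  25.7 125.1] rot [ 3.141e+00 -1.000e-03  2.170e-01] F [ 0.1 -0.3  4.9] M [-0.18  0.19  0.03] op 0.271 grip 29.93676871061325 q6 1.279
slide [-0.0003 -0.0006  0.0006] roll 0.057
```

step_arm --increments '[{"slide": [0,0,0],"roll": 0.03},{"slide": [0,0,0],"roll": 0.06},{"slide": [0,0,0],"roll": 0.09},{"slide": [0,0,0],"roll": 0.09}]'

```text
t: 8.7
eef_pos: [536.4, 25.7, 125.1]
tcp_rot: [3.141, -0.001, 0.13]
ft_force: [0.5, -0.8, 5.4]
opening: 0.27
grip_force: 29.9
```

```bash
python3 - <<'E'
from h import *
to(536,26.2,124.5,0.16)
E
```

```text
t 8.7 pos [536.4  25.7 125.1] rot [ 3.141e+00 -1.000e-03  1.300e-01] F [ 0.5 -0.8  5.4] M [-0.2   0.23  0.04] op 0.27 grip 29.93595063686371 q6 1.366
slide [-0.0004 -0.0006  0.0006] roll -0.03
```

step_arm --increments '[{"slide": [0,0,0],"roll": 0.03},{"slide": [0,0,0],"roll": 0.06},{"slide": [0,0,0],"roll": 0.06}]'

```text
t: 9.07
eef_pos: [536.4, 25.7, 125.1]
tcp_rot: [3.141, -0.001, 0.07]
ft_force: [-0.1, -0.2, 5.0]
opening: 0.273
grip_force: 29.9
```

```bash
python3 - <<'E'
from h import *
to(536,26.2,124.5,0.16)
E
```

```text
t 9.07 pos [536.4  25.7 125.1] rot [ 3.141e+00 -1.000e-03  7.000e-02] F [-0.1 -0.2  5. ] M [-0.18  0.23  0.07] op 0.273 grip 29.936474561691284 q6 1.426
slide [-0.0004 -0.0005  0.0006] roll -0.09
```

step_arm --increments '[{"slide": [0,0,0],"roll": 0.025},{"slide": [0,0,0],"roll": 0.05},{"slide": [0,0,0],"roll": 0.05}]'

```text
t: 9.45
eef_pos: [536.0, 25.7, 125.0]
tcp_rot: [3.141, -0.0, 0.02]
ft_force: [-2.3, 0.9, 4.9]
opening: 0.271
grip_force: 30.0
```

```bash
python3 - <<'E'
from h import *
to(536,26.2,124.5,0.16)
c=imaging.read_camera("wrist");d=imaging.read_camera("scene")
a=cv2.resize(c["color"][110:270,230:420],(475,400),interpolation=cv2.INTER_CUBIC)
b=cv2.resize(d["color"][150:250,290:370],(320,400),interpolation=cv2.INTER_CUBIC)
cv2.imwrite("pics/t1.png",np.hstack([a,b])[:,:,::-1])
E
```

```text
t 9.45 pos [536.   25.7 125. ] rot [ 3.141 -0.     0.02 ] F [-2.3  0.9  4.9] M [-0.07  0.58  0.21] op 0.271 grip 29.951075613498688 q6 1.476
slide [-0.     -0.0005  0.0005] roll -0.14
```

View pics/t1.png

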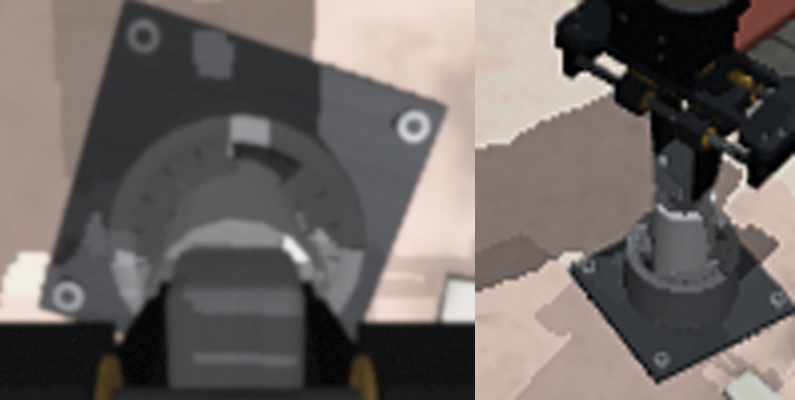

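The picture shows the sleeve down in the housing, with a bright rib at (295,245) in the crop. The plate is turned about 17° (= 90° − 73°) relative to the gripper, so the head has turned 73°. The moment is rising, so I'm pressing a little further to confirm the stop.

step_arm --increments '[{"slide": [0,0,0],"roll": 0.02},{"slide": [0,0,0],"roll": 0.04},{"slide": [0,0,0],"roll": 0.04}]'

```text
t: 9.93
eef_pos: [535.9, 25.7, 125.0]
tcp_rot: [3.141, 0.0, -0.019]
ft_force: [-1.7, -0.7, 6.4]
opening: 0.275
grip_force: 30.1
```

```bash
python3 - <<'E'
from h import *
to(536,26.2,124.5,0.16)
E
```

```text
t 9.93 pos [535.9  25.7 125. ] rot [ 3.141  0.    -0.019] F [-1.7 -0.7  6.4] M [-0.04  0.66  0.64] op 0.275 grip 30.140254497528076 q6 1.515
slide [ 0.0001 -0.0005  0.0005] roll -0.179
```

At the stop: the moment is 0.64 N m after 1.31 rad, play included. I'll ease the torque within the play and let the lugs come up under the rim.

step_arm --increments '[{"slide": [0,0,0],"roll": -0.03},{"slide": [0,0,0],"roll": -0.055},{"slide": [0,0,-0.001],"roll": -0.055},{"slide": [0,0,-0.002],"roll": -0.055},{"slide": [0,0,-0.002],"roll": -0.055}]'

```text
t: 10.55
eef_pos: [535.9, 25.8, 126.8]
tcp_rot: [-3.142, 0.0, 0.035]
ft_force: [-1.1, -0.1, 3.6]
opening: 0.273
grip_force: 29.9
```

```bash
python3 - <<'E'
from h import *
to(536,26.2,166.8,0.035)
E
```

```text
t 10.55 pos [535.9  25.8 126.8] rot [-3.142  0.     0.035] F [-1.1 -0.1  3.6] M [-0.14  0.48  0.03] op 0.273 grip 29.936014115810394 q6 1.461
slide [ 0.0001 -0.0004 -0.04  ] roll -0.0
```

step_arm --increments '[{"slide": [0,0,-0.002],"roll": 0},{"slide": [0,0,-0.004],"roll": 0},{"slide": [0,0,-0.007],"roll": 0},{"slide": [0,0,-0.01],"roll": 0},{"slide": [0,0,-0.01],"roll": 0}]'

```text
t: 11.18
eef_pos: [536.0, 25.8, 137.3]
tcp_rot: [-3.142, -0.0, 0.035]
ft_force: [-3.3, 0.5, 0.9]
opening: 0.272
grip_force: 29.9
```

```bash
python3 - <<'E'
from h import *
to(536,26.2,166.8,0.035)
E
```

```text
t 11.18 pos [536.   25.8 137.3] rot [-3.142 -0.     0.035] F [-3.3  0.5  0.9] M [-0.07  0.58  0.1 ] op 0.272 grip 29.936020374298096 q6 1.461
slide [ 0.     -0.0004 -0.0295] roll -0.0
```

```bash
python3 - <<'E'
from h import *
c=imaging.read_camera("wrist");d=imaging.read_camera("scene")
to(536,26.2,166.8,0.035)
a=cv2.resize(c["color"][110:270,230:420],(475,400),interpolation=cv2.INTER_CUBIC)
b=cv2.resize(d["color"][150:250,290:370],(320,400),interpolation=cv2.INTER_CUBIC)
cv2.imwrite("pics/t2.png",np.hstack([a,b])[:,:,::-1])
Z=c["z_map"];v,u=np.mgrid[140:270,270:380]
P=np.array([pt(c,x,y,depth=Z[y,x]) for x,y in zip(u.ravel(),v.ravel())])
near=np.hypot(P[:,0]-536,P[:,1]-26)<26
h,e=np.histogram(P[near,2],bins=np.arange(90,130,1));print(dict(zip(e.tolist(),h.tolist())))
E
```

```text
t 11.28 pos [536.   25.8 137.2] rot [-3.142 -0.     0.035] F [-2.3 -0.5  2. ] M [-0.15  0.65  0.01] op 0.275 grip 29.936409294605255 q6 1.461
slide [ 0.     -0.0004 -0.0296] roll -0.0
{90: 19, 91: 18, 92: 21, 93: 21, 94: 15, 95: 15, 96: 18, 97: 25, 98: 37, 99: 36, 100: 14, 101: 14, 102: 20, 103: 22, 104: 11, 105: 23, 106: 22, 107: 107, 108: 429, 109: 288, 110: 14, 111: 0, 112: 0, 113: 0, 114: 0, 115: 0, 116: 0, 117: 0, 118: 0, 119: 0, 120: 0, 121: 0, 122: 0, 123: 0, 124: 0, 125: 0, 126: 0, 127: 0, 128: 0}
```

View pics/t2.png

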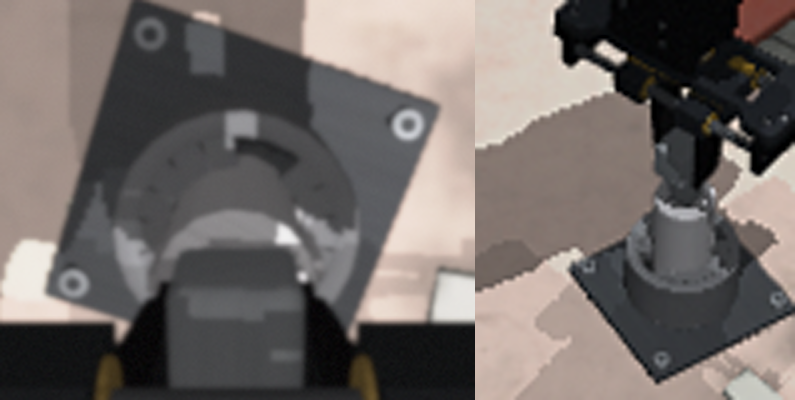

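The mouth is at z ≈ 108.8, so the sleeve stays locked (109 expected). The pictures show the neck clear of the mouth, at about (680,190) in the scene crop. Drawing the rest up.

step_arm --increments '[{"slide": [0,0,-0.005],"roll": 0},{"slide": [0,0,-0.01],"roll": 0},{"slide": [0,0,-0.015],"roll": 0},{"slide": [0,0,-0.02],"roll": 0},{"slide": [0,0,-0.02],"roll": 0}]'

```text
t: 11.9
eef_pos: [536.1, 25.8, 157.5]
tcp_rot: [3.142, -0.001, 0.035]
ft_force: [-2.3, -1.3, 0.5]
opening: 0.275
grip_force: 29.9
```

```bash
python3 - <<'E'
from h import *
to(536,26.2,166.8,0.035)
c=imaging.read_camera("wrist");Z=c["z_map"];v,u=np.mgrid[110:300,250:400]
P=np.array([pt(c,x,y,depth=Z[y,x]) for x,y in zip(u.ravel(),v.ravel())])
near=np.hypot(P[:,0]-536,P[:,1]-26)<26
h,e=np.histogram(P[near,2],bins=np.arange(100,210,1));print({int(k):int(n) for k,n in zip(e,h) if n>40})
E
```

```text
t 11.9 pos [536.1  25.8 157.5] rot [ 3.142e+00 -1.000e-03  3.500e-02] F [-2.3 -1.3  0.5] M [-0.16  0.76  0.01] op 0.275 grip 29.936728477478027 q6 1.461
slide [-0.     -0.0004 -0.0093] roll -0.0
{107: 135, 108: 516, 109: 370, 168: 41, 172: 44, 174: 41, 176: 55, 177: 52, 178: 46, 179: 60, 180: 42, 181: 49, 182: 58, 183: 64, 184: 60, 185: 58, 186: 56, 187: 63, 188: 131, 189: 204, 190: 658, 191: 1369, 192: 390, 194: 46, 196: 47, 197: 41, 199: 43, 200: 43, 201: 41, 203: 49, 205: 41}
```

step_arm --increments '[{"slide": [0,0,-0.004],"roll": 0},{"slide": [0,0,-0.007],"roll": 0},{"slide": [0,0,-0.0095],"roll": 0},{"slide": [0,0,-0.0095],"roll": 0},{"slide": [0,0,-0.0095],"roll": 0}]'

```text
t: 12.58
eef_pos: [536.1, 25.8, 166.6]
tcp_rot: [-3.142, -0.0, 0.035]
ft_force: [-2.4, -0.8, 0.1]
opening: 0.272
grip_force: 29.9
```

```bash
python3 - <<'E'
from h import *
to(536,26.2,166.8,0.035)
c=imaging.read_camera("wrist");Z=c["z_map"];v,u=np.mgrid[110:300,250:400]
P=np.array([pt(c,x,y,depth=Z[y,x]) for x,y in zip(u.ravel(),v.ravel())])
near=np.hypot(P[:,0]-536,P[:,1]-26)<26
h=P[near,2]
for lo,hi in((105,112),(195,206)):
    m=(h>lo)&(h<hi);print(np.median(h[m]),m.sum())
d=imaging.read_camera("scene")
print("line",mark_of("wrist","punch_line")[:1],mark_of("scene","punch_line")[:1],mark_of("scene","sleeve_mouth")[:1])
a=cv2.resize(c["color"][110:270,230:420],(475,400),interpolation=cv2.INTER_CUBIC)
b=cv2.resize(d["color"][150:250,290:370],(320,400),interpolation=cv2.INTER_CUBIC)
cv2.imwrite("pics/t3.png",np.hstack([a,b])[:,:,::-1])
E
```

```text
t 12.57 pos [536.1  25.8 166.6] rot [-3.142 -0.     0.035] F [-2.4 -0.8  0.1] M [-0.16  0.61  0.02] op 0.272 grip 29.935969412326813 q6 1.461
slide [-0.     -0.0004 -0.0002] roll -0.0
108.76434483280177 1120
200.38701884165064 3051
line [{'uv': [322.8, 209.6], 'confidence': 0.82}] [{'uv': [338.4, 198.4], 'confidence': 0.49}] [{'uv': [340.6, 200.5], 'confidence': 0.81}]
```

View pics/t3.png

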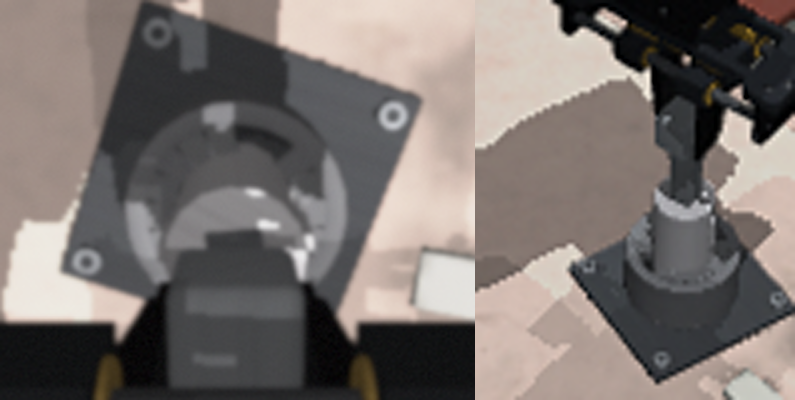

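The line is at the mouth: in the wrist picture it sits at (323,210), and in the scene the dark shank meets the bright mouth at about (684,205) in the crop. Measured draw is 39.7 mm, so I'll trim 0.3 mm, settle and hand in.

step_arm --increments '[{"slide": [0,0,-0.0003],"roll": 0},{"slide": [0,0,-0.0003],"roll": 0},{"slide": [0,0,-0.0003],"roll": 0},{"slide": [0,0,-0.0003],"roll": 0}]'

```text
t: 13.32
eef_pos: [535.9, 25.8, 166.5]
tcp_rot: [-3.141, 0.0, 0.035]
ft_force: [-1.2, -0.2, -3.3]
opening: 0.275
grip_force: 29.9
```

```bash
python3 - <<'E'
from h import *
to(536,26.2,167,0.035)
print(env.job_done())
E
```

```text
t 13.32 pos [535.9  25.8 166.5] rot [-3.141  0.     0.035] F [-1.2 -0.2 -3.3] M [-0.2   0.37  0.03] op 0.275 grip 29.93367701768875 q6 1.461
slide [ 0.0001 -0.0004 -0.0005] roll -0.0
the job is handed in; nothing more can be done
None
```

I locked the sleeve under the rim, drew the punch up about 40 mm to the dark line, and handed the job in at 13.3 s with the gripper still holding it; the last measured draw was 39.7 mm, and a 0.3 mm trim after it did not show in the measured height.

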